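Close the gift hamper and bolt its lid

ROBOT

A 6-joint arm with a two-finger parallel gripper is mounted at the origin on the work surface; the furniture and walls round the work are solid. World frame = base frame: x ahead of the robot, y to its left, z up, the work surface at z = 0. Lengths are in mm, angles in rad, forces in N, time in s.
With the tool pointing down it reaches from about 375 to 975 mm from the base axis. Payload 3.8 kg.
Tool frame: the origin (TCP) lies midway between the tips of the shut fingers; the grasp point (between the pads) lies bot.pinch_z behind it (bot.pinch_z is the distance from the TCP to the grasp point, in mm); z points along the fingers, x is the direction in which the jaws open and shut, and the axes are right-handed (so a half turn about z gives the same grasp; the last joint's range is limited). The gripper opens to 88 mm and grips with 3 to 60 N. Pads are 18 mm wide; open, the fingers measure 123 mm over their backs; the gripper's body (75 mm by 187 mm) begins 45 mm behind the grasp point.
Start: joints at [1.074, 0.264, 1.604, -0, 1.274, -0.037], TCP at [299.541, 604.891, 238.706] pointing down, gripper open.
Joint ranges: [-2.63, 2.63], [-0.94, 2.18], [0.31, 2.57], [-1.31, 4.45], [0, 2.66], [-2.55, 2.55]. Speed limits (rad/s): [2.57, 2.57, 3.14, 3.14, 3.14, 3.14].

INTERFACE

Orientations are given as a unit quaternion [x, y, z, w].
In Python, from rig import bot gives the robot as it stands. Calls block until the motion is done:
- bot.movep(position, orientation): joint-space move of the TCP to a pose.
- bot.move_l(position, rate=150, rot=None, stop_force=None): straight line of the TCP; rot=None keeps the orientation; rate is the mean speed in mm/s. With stop_force (N) it stops when the force on the tool has changed by that much, and returns True; else False.
- bot.move_joints(angles): joint-space move.
- bot.move_gripper(opening): opening from 0.0 (shut) to 1.0 (fully open); the grip force is fixed at half the most; returns when the fingers have stopped.
- bot.sleep(seconds).
- bot.solve_ik(position, orientation): joint angles nearest the present ones, or None.
- bot.grab_frame(name): name is "scene" or "top" or "wrist"; returns a dict with "img" (400x640x3 uint8, red, green, blue), "mtx" (3x3 intrinsics, pixels), "R" (3x3) and "t" (3): a world point X has camera coordinates R X + t. Camera axes: x right, y down, z forward; pixel columns grow to the right and rows downward; lengths in mm; the calibration is good to about 2 mm. A picture is of the moment at which its call begins. There is no depth.
A pose or a line that the arm cannot do raises bot.Unreachable and nothing moves.
- bot.hand_in(): hands the job in, once; it reports no verdict.
Readings, each from a call of its own:
- bot.read_clock(): time.
- bot.read_joint_positions(): joint angles.
- bot.read_qvel(): joint speeds.
- bot.read_joint_efforts(): joint torques, N m.
- bot.read_ee_pos(): TCP position.
- bot.read_tool_rot(): TCP orientation.
- bot.read_wrist_force(): force on the tool from outside, world axes, zero at the start.
- bot.read_torque(): the same for the moment, N m.
- bot.read_width(): opening from 0.0 (shut) to 1.0 (fully open).
Only numpy, scipy, OpenCV 4.12 (cv2) and the standard library are available. Lean on these libraries where they do the work, as an engineer would, in place of code of your own. Each camera call takes 0.05 s, during which the arm holds its last target.

TASK

The wooden gift hamper is packed. Lower its open lid until it lies fully shut, then slide the steel bolt on the lid all the way home into the black keeper beside it, so that the lid is locked down. Leave the things standing round the hamper where they are.

Things in the scene. Friction and masses are not known exactly. Their poses are not given: they have to be found in the camera images.
- hamper: Plywood hamper, fixed: 240 (x) x 340 (y) x 130 mm high, turned by up to 0.3 rad. Origin: centre of its underside; x points to its back, y to its left end, z up. Its top is the inset lid (y from -123 to 123 mm, hinge line at x = 100, z = 130 mm, along y) between two fixed end boards 45 mm wide. Walls are 20 mm thick. Six small gift boxes lie inside, below the lid.
- lid (a joint): Angle of the lid (rad): 0 is fully shut, its outer face flush with the hamper's top at z = 130 mm; it grows as the front edge rises. It starts at 0.5 to 0.95. A 16 mm board reaching 198 mm from its hinge line. Stiff hinges hold it at any angle; pressing down on its outer face near the front with 2 to 8 N shuts it, and about 10 N lifts it again.
- bolt (a joint): Travel of the bolt (m): 0 drawn back, 0.045 fully home at its stop; starts at 0 to 0.008. It slides to the hamper's +y (left) against 4 N of friction and stays where left. A steel rod, 12 mm thick, 173 mm long, in two black guides on the lid's outer face, 160 mm from the hinge line, axis 10 mm above the face. Pushed far out with the lid open it strikes the keeper's top and the lid cannot shut.
- bolt_knob (a point): Centre of the head of the bolt's upright knob, a steel button 21 mm across and 17 mm high on a 12 mm neck; this point is 33.5 mm above the lid's face, the top 42 mm. Its axes are the lid's: with the lid shut, the hamper's. The black guides before and behind it along the rod are 21.5 mm high; at least 25 mm is free beside the knob at both ends of its travel.
- bolt_tip (a point): Round end of the bolt's rod, on its axis, the end that enters the keeper.
- keeper_mouth (a point): Centre of the mouth of the keeper, a black metal arched staple fixed on the left end board: opening 17 mm wide and 16.5 mm high, 24 mm long along the hamper's +y. Its axes are the hamper's. With the lid shut the rod is in line with it; with the bolt fully home its tip is 20 mm past this point.
- lid_front (a point): Middle of the lid's front edge, on its outer face, 198 mm from the hinge line. The outer face is bare of fittings near the right end, at hamper y from -120 to -70 mm.
- honey_jar: Glass jar of honey, 66 x 72 x 102 mm, standing left of the hamper; origin at the centre of its underside. A bystander.
- pepper_mill: Small glass shaker with a grey top, 44 mm across, 90 mm high, left of the hamper; origin at the centre of its underside. A bystander.
- mug: White mug with green sprigs, 92 x 127 x 95 mm, right of the hamper; origin at the centre of its underside. A bystander.
- tea_carton: Flat pale green carton, 95 x 150 x 30 mm, lying right of the hamper; origin at the centre of its underside. A bystander.

How it is judged (in metres and radians):
On the way, in this order (a step that is already met when the one before it is completed fails the run):
1. the lid is shut (value of joint lid below 0.025 rad), for 0.2 s.
2. the bolt is home in its keeper with the lid shut (value of joint lid below 0.025 rad and value of joint bolt above 0.039 m and y of bolt_tip in the frame of keeper_mouth above 0.012 m), for 0.2 s.
At the end, for the whole second after the job is handed in: The lid is shut (within 0.025 rad) and the bolt is home (at least 39 mm of its 45 mm travel), its tip at least 12 mm inside the keeper and within 5 mm of its axis in height (all of step 2 and z of bolt_tip in the frame of keeper_mouth between -0.005 and 0.005 m); the robot touches nothing.
It fails at once if the honey jar, pepper mill, mug or tea carton is pushed more than 30 mm away (distance of any of honey_jar, pepper_mill, mug, tea_carton from where it was at the start of the episode above 0.03 m).
It fails at once if the honey jar, pepper mill or mug is knocked over (angle between any of honey_jar, pepper_mill, mug's own z axis and vertical above 0.5 rad).
It also fails if it takes over 42 s, if anything falls off the work surface, if the arm or the gripper's body presses on something with over 40 N, if the wrist force passes 120 N, or if a joint passes its speed limit or range.

## Working session

There is one attempt and no reset: what is moved stays moved. The work goes in short steps, each a Python script; the robot and the scene stay as the last script left them, time stands still between calls to the robot, and variables do not carry over. Pictures are saved under pics/ and viewed, and the job is handed in when it is done.

```bash
ls; mkdir -p pics
python3 - <<'E'
from rig import bot
import cv2
for n in ("scene","top","wrist"):
    f=bot.grab_frame(n); cv2.imwrite(f"pics/{n}0.png",f["img"][:,:,::-1])
    print(n,f["mtx"].round(1).tolist(),f["R"].round(3).tolist(),f["t"].round(1).tolist())
print(bot.pinch_z,bot.read_clock(),bot.read_tool_rot(),bot.read_wrist_force())
E
```

```text
pics
scene [[459.6, 0.0, 315.7], [0.0, 459.6, 199.1], [0.0, 0.0, 1.0]] [[1.0, -0.023, -0.003], [-0.021, -0.871, -0.49], [0.009, 0.49, -0.872]] [-550.5, 96.9, 1280.9]
top [[396.8, 0.0, 323.6], [0.0, 396.8, 202.2], [0.0, 0.0, 1.0]] [[-0.029, -1.0, -0.004], [-0.998, 0.029, -0.062], [0.062, 0.002, -0.998]] [48.3, 539.7, 1222.8]
wrist [[358.7, 0.0, 320.9], [0.0, 358.7, 200.0], [0.0, 0.0, 1.0]] [[0.443, 0.897, -0.002], [0.863, -0.425, 0.272], [0.243, -0.122, -0.962]] [-673.1, -36.6, 389.4]
18.700000000000003 0.15 [ 8.49635271e-01  5.27370055e-01 -7.41196943e-04  4.26383918e-04] [-0.48156289  0.17308973 -0.29951672]
```

View pics/scene0.png

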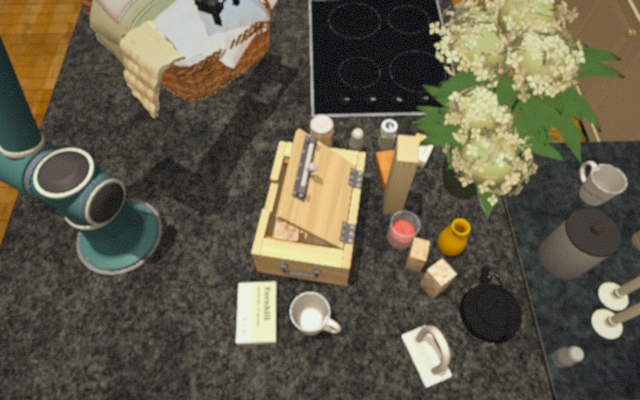

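View pics/top0.png

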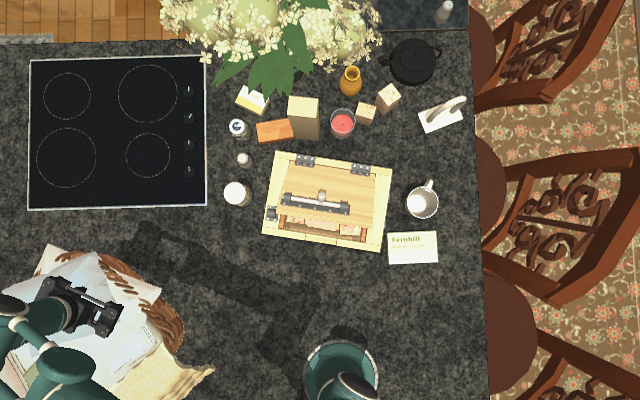

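View pics/wrist0.png

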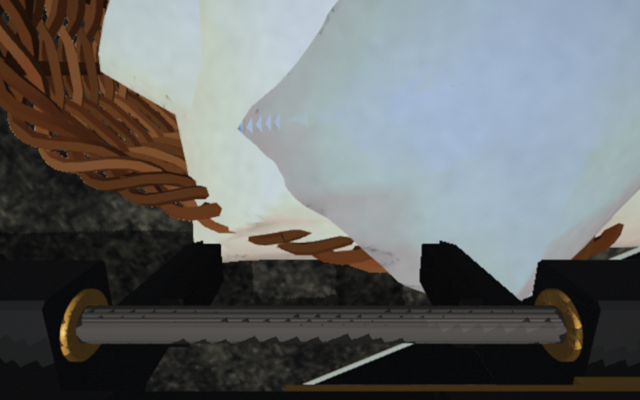

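The top view shows the hamper with corners near (274,152), (391,168), (380,251) and (262,235). The rod runs from about (283,195) to (352,208), the knob is near (321,195) and the keeper near (271,213). I'll zoom in for accuracy.

Run:
```python
import cv2
a=cv2.imread("pics/top0.png")[140:260,250:400]; cv2.imwrite("pics/topz.png",cv2.resize(a,None,fx=5,fy=5,interpolation=cv2.INTER_CUBIC))
a=cv2.imread("pics/scene0.png")[110:290,230:380]; cv2.imwrite("pics/scz.png",cv2.resize(a,None,fx=3.3,fy=3.3,interpolation=cv2.INTER_CUBIC))
```

```text
(no output)
```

View pics/topz.png

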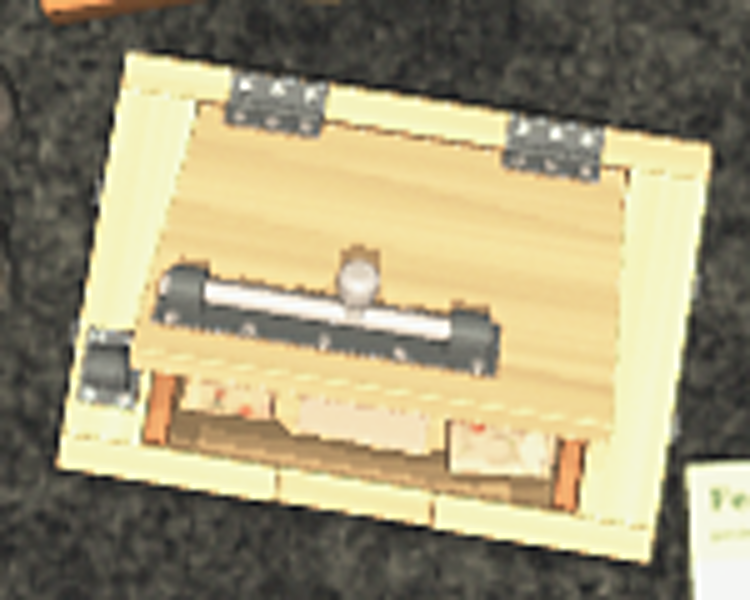

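View pics/scz.png

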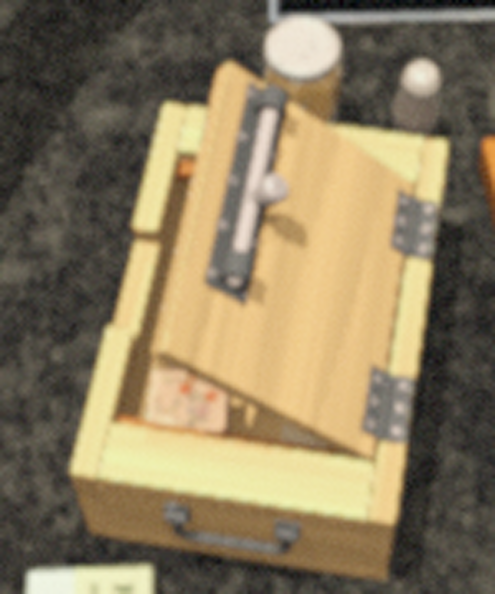

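Here the hamper's top outline is clear, with corners in the zoom at (128,55), (710,145), (652,560) and (60,467). The lid is open, the knob head is near (358,275), and the rod is nearly fully drawn back. Next I compute the pose from a mask fit and cross-check it with these corners.

```bash
cat > h.py <<'E'
import numpy as np,cv2
def ray(f,uv):
    d=f["R"].T@np.linalg.solve(f["mtx"],[uv[0],uv[1],1.]); c=-f["R"].T@f["t"]; return c,d/np.linalg.norm(d)
def onz(f,uv,z):
    c,d=ray(f,uv); return c+d*(z-c[2])/d[2]
def proj(f,X):
    p=f["mtx"]@(f["R"]@np.asarray(X,float)+f["t"]); return p[:2]/p[2]
def tri(fs,uvs):
    A=np.zeros((3,3));b=np.zeros(3)
    for f,uv in zip(fs,uvs):
        c,d=ray(f,uv);P=np.eye(3)-np.outer(d,d);A+=P;b+=P@c
    X=np.linalg.solve(A,b); return X,[proj(f,X)-np.array(uv) for f,uv in zip(fs,uvs)]
E
python3 - <<'E'
from rig import bot
from h import *
T=bot.grab_frame("top");S=bot.grab_frame("scene")
img=T["img"];hsv=cv2.cvtColor(img,cv2.COLOR_RGB2HSV)
roi=np.zeros(img.shape[:2],np.uint8);roi[142:262,254:386+12]=1
m=((hsv[...,2]>130)&(hsv[...,0]<35)&(hsv[...,1]>50)).astype(np.uint8)*roi
n,l,s,_=cv2.connectedComponentsWithStats(m);k=1+np.argmax(s[1:,4])
pts=np.argwhere(l==k)[:,::-1].astype(np.float32)
r=cv2.minAreaRect(pts);print(r,cv2.boxPoints(r).round(1).tolist())
hand=[(275.6,151),(392,169),(380.4,252),(262,233.4)]  # BL(left-back),BR,FR,FL
# order: left-back, right-back,right-front,left-front
P=np.array([onz(T,u,130) for u in hand]);print(P.round(1))
PB=np.array([onz(T,u,130) for u in cv2.boxPoints(r)]);print('box',PB.round(1),PB.mean(0))
def L(a,b):return np.linalg.norm(P[a]-P[b]).round(1)
print(L(0,1),L(1,2),L(2,3),L(3,0))
c=P.mean(0); y=(P[0]-P[1]+P[3]-P[2]);y/=np.linalg.norm(y);print(c,'yaw',np.arctan2(-y[0],y[1]))
for nm,ut,us in [("knob",(250+358/5,140+275/5),(230+272/3.3,110+187/3.3))]:
    X,e=tri([T,S],[ut,us]);print(nm,X.round(1),e)
# scene check of corners
z=np.array([[450,140],[165,102],[75,475],[390,525]])/3.3+[230,110]
print(np.array([onz(S,u,130) for u in z]).round(1))
E
```

```text
((326.7777099609375, 200.7644500732422), (120.3492660522461, 84.9989013671875), 9.090276718139648) [[260.6000061035156, 233.1999969482422], [274.1000061035156, 149.3000030517578], [392.8999938964844, 168.3000030517578], [379.5, 252.1999969482422]]
[[ 684.8  165.3  130. ]
 [ 623.  -165.3  130. ]
 [ 388.9 -123.4  130. ]
 [ 450.8  208.9  130. ]]
box [[ 451.4  212.7  130. ]
 [ 689.8  169.6  130. ]
 [ 624.9 -168.   130. ]
 [ 388.4 -120.8  130. ]] [538.64099793  23.36908144 130.        ]
336.4 237.8 338.0 238.0
[536.88993545  21.36460431 130.        ] yaw -0.18436263106679432
knob [544.3  36.5 263.6] [array([-0.02154136, -0.14676742]), array([-0.15681293,  0.02572997])]
[[ 693.4  167.4  130. ]
 [ 456.9  212.2  130. ]
 [ 396.1 -123.7  130. ]
 [ 624.4 -167.9  130. ]]
```

The estimates agree. Hamper centre is about (539.5, 22) and yaw about -0.186, with 337 x 238 mm measured against 340 x 240 given. The knob triangulates to 166 mm from the hinge line against 163.5 expected, which puts the lid at about 0.73 rad. Next is pressing the lid shut at hamper y = -95 with the fingers closed.

```bash
cat >> h.py <<'E'
from scipy.spatial.transform import Rotation
C=np.array([539.5,22.,0.]);YAW=-0.186
HX=np.array([np.cos(YAW),np.sin(YAW),0]);HY=np.array([-np.sin(YAW),np.cos(YAW),0])
def W(x,y,z): return C+HX*x+HY*y+np.array([0,0,z])
Q=Rotation.from_matrix(np.c_[HX,-HY,[0,0,-1]]).as_quat()
E
python3 - <<'E'
from rig import bot
from h import *
print(HX,HY,Q)
bot.move_gripper(0.0)
p=bot.read_ee_pos();bot.move_l([p[0],p[1],380],rate=200)
def P(t,dz=0): return W(100-186*np.cos(t)+17.5,-95,130+186*np.sin(t)+dz)
bot.movep(P(.75,90),Q)
print(bot.read_ee_pos(),bot.read_clock(),bot.read_wrist_force())
print(bot.move_l(P(.75,-15),rate=80,stop_force=4),bot.read_ee_pos(),P(.73),bot.read_wrist_force(),bot.read_clock())
S=bot.grab_frame("scene");cv2.imwrite("pics/s1.png",cv2.resize(S["img"][90:310,200:420,::-1],None,fx=2.7,fy=2.7))
E
```

```text
[ 0.98275181 -0.18492938  0.        ] [0.18492938 0.98275181 0.        ] [ 0.99567862 -0.092866    0.         -0.        ]
[503.91197748 -67.25679643 346.85208259] 4.9083 [ 0.36468765 -0.93485501 -0.14090212]
False [504.12306303 -68.01019861 242.4956402 ] [501.19324911 -67.45896132 254.03775211] [ 0.12258763  0.37276396 -0.02462178] 6.3667
```

View pics/s1.png

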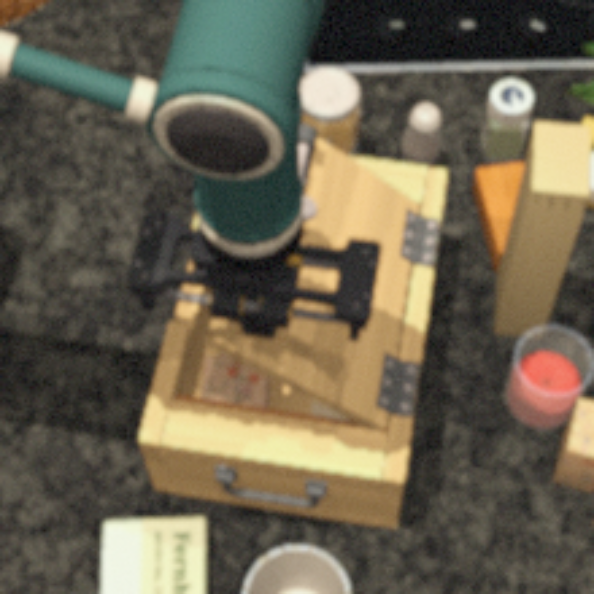

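The fingers sit over the bare right part of the lid, with no contact at z = 242. The fingertips are probably narrower than I assumed. I'll keep going down until they touch.

Run:
```python
from rig import bot
from h import *
p=bot.read_ee_pos()
print(bot.move_l([p[0],p[1],205],rate=40,stop_force=2),bot.read_ee_pos(),bot.read_wrist_force(),bot.read_clock())
q=bot.read_ee_pos()-C;print("h coords",q@HX,q@HY,q[2], "theta if centre",np.arctan2(q[2]-130,100-q@HX))
```

```text
True [503.94050475 -67.97053899 237.05344483] [ 0.58344202 -0.44638041  1.1915434 ] 6.7667
h coords -18.307962635267355 -94.99470560845327 237.05344482684689 theta if centre 0.7354997549131144
```

Contact at z = 237 gives a lid angle of 0.735, which matches the camera estimate, so the tip is narrow. Now press it shut along an arc.

Run:
```python
from rig import bot
from h import *
for t,r,sf in [(.5,166,30),(.3,171,30),(.15,174,30),(.05,176,30),(-.02,176,25)]:
    s=bot.move_l(W(100-r*np.cos(t),-95,130+r*np.sin(t)),rate=70 if t>.1 else 35,stop_force=sf)
    print(t,s,bot.read_ee_pos().round(1),bot.read_wrist_force().round(1),bot.read_clock())
bot.sleep(.3)
p=bot.read_ee_pos();print(p,bot.read_wrist_force())
bot.move_l([p[0],p[1],215],rate=120)
bot.move_l(W(-120,-130,260),rate=200)
for n in("top","scene"):
    f=bot.grab_frame(n)
    a=f["img"][140:260,250:400] if n=="top" else f["img"][110:290,230:380]
    cv2.imwrite(f"pics/{n}2.png",cv2.resize(a[:,:,::-1],None,fx=5 if n=="top" else 3.3,fy=5 if n=="top" else 3.3,interpolation=cv2.INTER_CUBIC))
print(bot.read_clock())
```

```text
0.5 False [475.8 -62.7 208.9] [ 0.3 -0.1  0.1] 7.4667
0.3 False [458.5 -59.4 179.7] [-0.1  0.3  0.1] 8.1
0.15 False [450.  -57.8 155.1] [1.3 0.5 0.4] 8.625
0.05 False [446.7 -57.2 138.3] [-0.4 -0.1 -0.3] 9.275
-0.02 True [447.7 -57.4 130.4] [-1.7  0.   7.6] 9.6083
[447.64293473 -57.37149544 130.34687691] [-1.65432367  0.52775448  4.83607243]
11.375
```

View pics/top2.png

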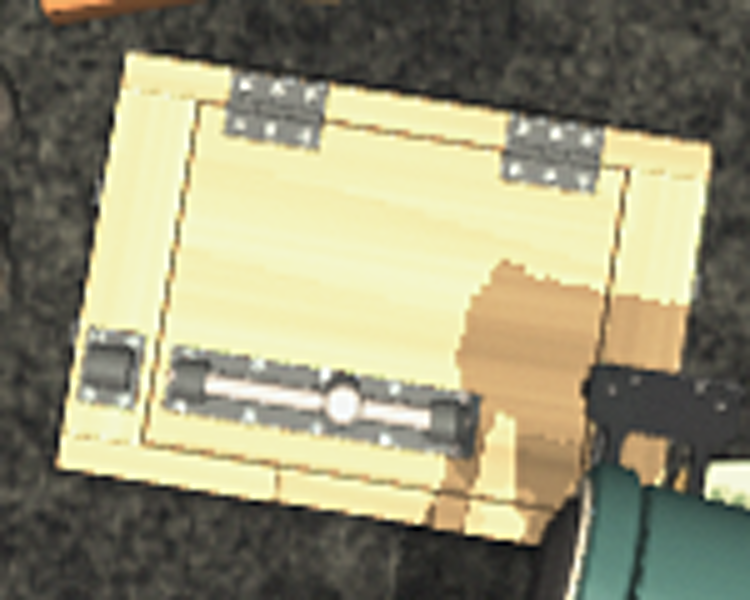

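View pics/scene2.png

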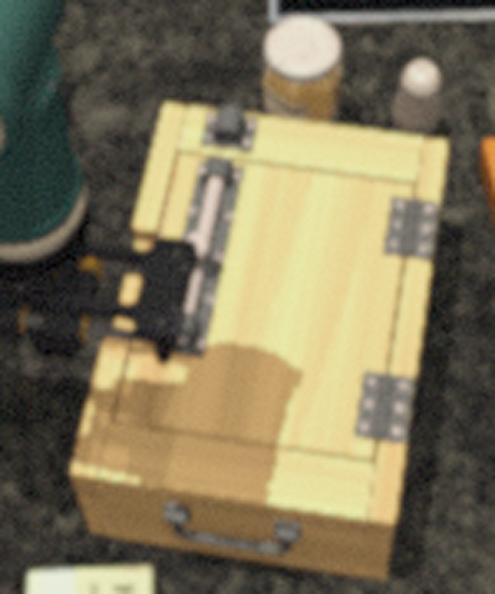

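The lid is shut, with an even seam all round and the tip resting at z = 130.3. The knob is at zoom (342,404) in the top view, and the rod lines up with the keeper at (110,368). I'll locate the knob and push it.

Run:
```python
from rig import bot
from h import *
T=bot.grab_frame("top")
g=T["img"][205:235,305:332].astype(int);hs=cv2.cvtColor(T["img"],cv2.COLOR_RGB2HSV)[205:235,305:332]
print(bot.read_ee_pos())
K=onz(T,(250+342/5,140+404/5),168)-C
print("knob h",K@HX,K@HY,"keeper",(onz(T,(250+110/5,140+368/5),150)-C)@HX,(onz(T,(272,140+368/5),150)-C)@HY)
y0=K@HY
# safe: start well to -y of the knob, then lower
bot.move_l(W(-60,y0-27,215),rate=200)
f=bot.grab_frame("wrist");cv2.imwrite("pics/w3.png",f["img"][:,:,::-1])
f=bot.grab_frame("scene");cv2.imwrite("pics/s3.png",cv2.resize(f["img"][110:290,230:380,::-1],None,fx=3.3,fy=3.3))
f=bot.grab_frame("wrist");print("proj knob",proj(f,W(-60,y0,172)),"tcp",bot.read_ee_pos())
```

```text
[397.43178219 -83.10799337 258.64818394]
knob h -62.14992447229081 14.655712687306302 keeper -62.32970716833137 145.7359900179683
proj knob [324.220569   179.19399256] tcp [478.07557376  20.19185724 215.53090439]
```

View pics/w3.png

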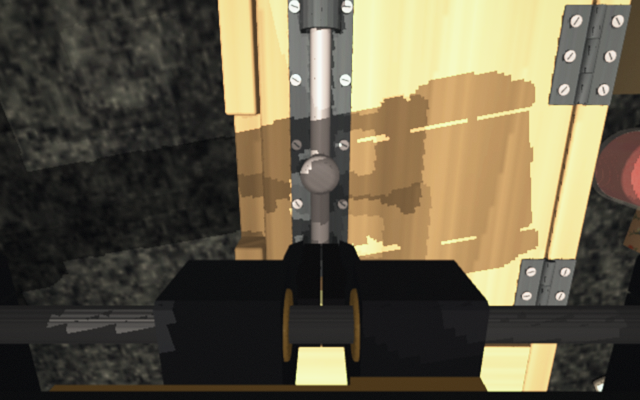

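View pics/s3.png

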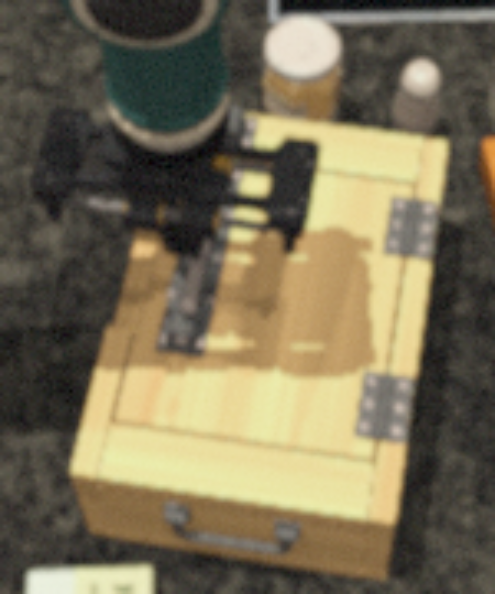

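In the wrist view the knob is at (320,174) against a predicted (324,179), so it's well aligned and clear of the closed fingers. Lower to z = 155, above the 151.5 guides, and push to +y.

Run:
```python
from rig import bot
from h import *
y0=14.7
print(bot.move_l(W(-61.5,y0-28,155.5),rate=100,stop_force=8),bot.read_ee_pos().round(1))
print(bot.move_l(W(-61.5,y0+34,155.5),rate=40,stop_force=18))
bot.sleep(.3)
p=bot.read_ee_pos();print(((p-C)@HY),(p-C)@HX,p[2],bot.read_wrist_force()@HY,bot.read_wrist_force(),bot.read_clock())
T=bot.grab_frame("top");S=bot.grab_frame("scene")
cv2.imwrite("pics/t4.png",cv2.resize(T["img"][140:260,250:400,::-1],None,fx=5,fy=5))
f=bot.grab_frame("wrist");cv2.imwrite("pics/w4.png",f["img"][:,:,::-1])
```

```text
False [477.   20.2 155.9]
True
37.376729984981374 -61.9320040890199 154.834505993876 -0.30044157815028644 [ 0.08099223 -0.32095532  0.14739786] 14.6667
```

View pics/w4.png

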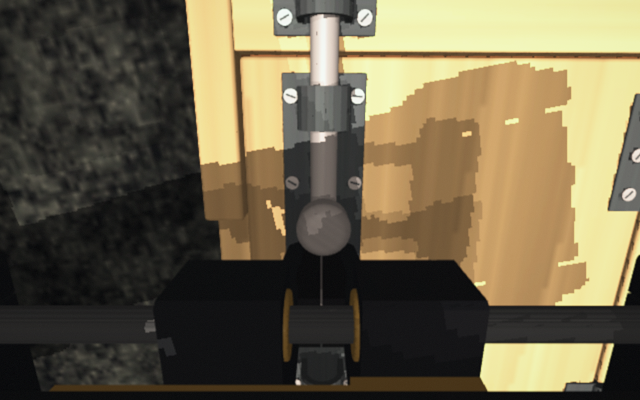

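The rod has entered the keeper at wrist (325,15), and the finger stopped with y at 37.4 on an 18 N contact. One more push to confirm it's the end stop.

Run:
```python
from rig import bot
from h import *
print(bot.move_l(W(-61.5,52,155.5),rate=25,stop_force=25))
p=bot.read_ee_pos();print(((p-C)@HY),(p-C)@HX,p[2],bot.read_wrist_force(),bot.read_clock())
bot.move_l(W(-61.5,15,156),rate=80)
bot.move_l(W(-61.5,5,215),rate=150)
f=bot.grab_frame("wrist");cv2.imwrite("pics/w5.png",f["img"][:,:,::-1])
bot.move_l(W(-130,-120,290),rate=250)
T=bot.grab_frame("top");cv2.imwrite("pics/t5.png",cv2.resize(T["img"][140:260,250:400,::-1],None,fx=5,fy=5,interpolation=cv2.INTER_CUBIC))
print(bot.read_clock())
```

```text
True
37.66452494183633 -61.66781202250236 154.91495573795467 [ 0.02899599 -4.61989244  2.03089241] 15.2
17.0833
```

View pics/t5.png

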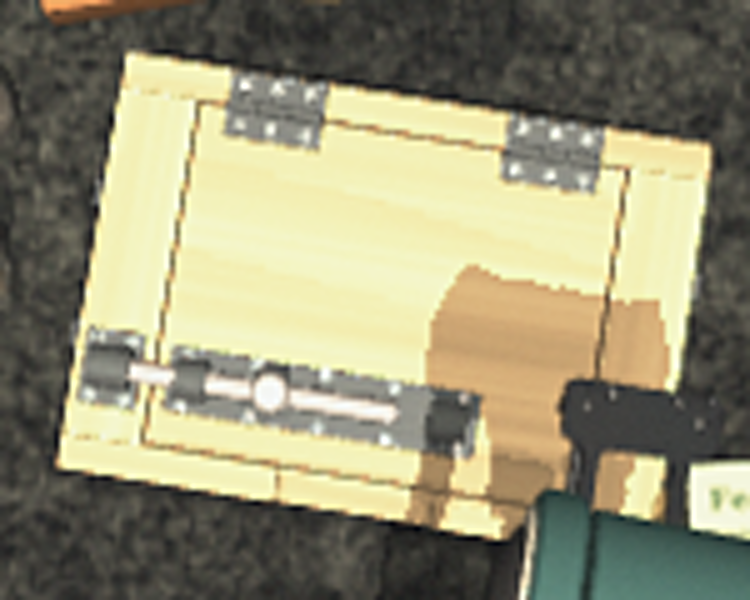

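View pics/w5.png

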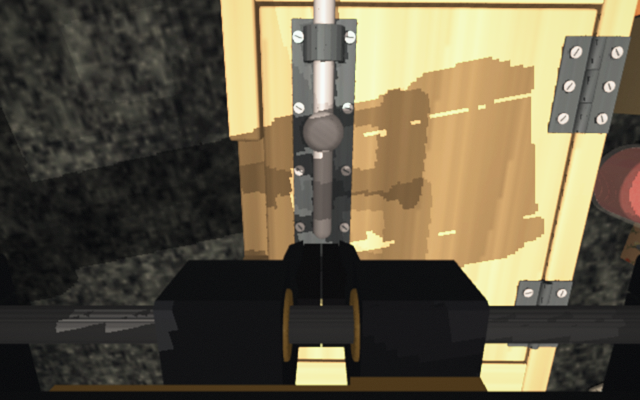

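The rod crosses the gap into the keeper in zoom, with the knob at (270,392) and the rod's rear end at (394,412). I'll check the tip depth using the 173 mm rod length.

Run:
```python
from rig import bot
from h import *
T=bot.grab_frame("top")
g=lambda u,z:(onz(T,(250+u[0]/5,140+u[1]/5),z)-C)@HY
print("knob",g((270,392),168),"was",g((342,404),168))
r=g((394,412),146);print("rear",r,"tip",r+173,"mouth",g((134,373),146),"keeper far",g((88,366),146))
print(bot.read_wrist_force(),bot.read_clock(),bot.read_ee_pos())
```

```text
knob 54.59331739747586 was 14.655712687306302
rear -14.26015794662967 tip 158.73984205337032 mouth 132.5786436075449 keeper far 158.62096075436855
[-0.27028145  0.00405267 -0.01481385] 17.1333 [389.45758966 -71.10275133 288.66797121]
```

```bash
python3 -c "
from rig import bot
bot.hand_in()"
```

```text
the job is handed in; nothing more can be done
```

The hamper lid is shut, the bolt is pushed home into the keeper, and the job is handed in at about 17 s of the 42 s allowed. The hand-in gives no verdict, so these are my own last checks:

- **Lid:** I pressed it shut with closed fingertips near its right front. The tip stopped at z = 130.3 mm, and the seam looks flush all round in the images.
- **Bolt:** Pushing the knob moved it about 40 mm. It then stopped at the same place twice (37.4 and 37.7 mm), under pushes limited to 18 N and 25 N, so I take that as the end stop. It may have started a few millimetres out.
- **Tip depth:** From the top view, the tip is about 26 mm past the keeper's mouth. The expected figure is 20 mm, so this reads about 6 mm deep. I put that down to the coarse top-view reading, and either value is well over the 12 mm needed.
- **Clearance:** The arm is drawn well clear with about 0 N at the wrist. I went nowhere near the bystanders, but did not re-measure their positions.

The height of the tip in the keeper was not measured directly. I judged it only from the shut lid and the rod entering cleanly.

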